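Push the guitar's push-pull knobs down in order

TASK

The four push-pull knobs on the blue guitar body were left pulled up after the wiring test. With the fingertips, lightly push three of them fully down, in this order: first the wide flat disc knob, then the tall narrow barrel knob, then the round-topped dome knob. Leave the pointer knob (the one with a bar on top) pulled up, do not pull any knob, do not touch the lacquered body, and leave everything else lying where it is.

Things in the scene. Friction and masses are not known exactly. Their poses are not given: they have to be found in the camera images.
- guitar: Bare blue electric guitar body, 340 x 410 x 45 mm, fixed face up on wooden rests; face level, 75 mm above the bench. Origin on the bench under its middle; y along its length to the neck end, z up. White pickups and a steel bridge along the middle rise up to 9 mm above the face. The four knobs stand on its -x side, towards the tail (-y), at least 60 mm apart, in any arrangement.
- knob_disc_top (a point): Wide flat disc knob, black plastic, 36 mm across, 12 mm thick. This point is the centre of its top and moves with it: 29 mm above the guitar's face when pulled up, 21 mm when down and let go. z up.
- knob_disc (a joint): How far that knob's shaft is pushed down, m: 0 to 0.001 at the start (pulled up), 0.008 fully down at its stop, negative if pulled further up (to -0.004). It slides vertically with about 3 N of friction and stays where it is left. The cap sits on a rubber pad on the shaft: it gives about 1 mm per 2.5 N (7 mm at most) and springs back.
- knob_barrel_top (a point): Tall narrow barrel knob, black plastic, straight cylinder 20 mm across, 26 mm tall. This point is the centre of its top and moves with it: 43 mm above the guitar's face when pulled up, 35 mm when down and let go. z up.
- knob_barrel (a joint): How far that knob's shaft is pushed down, m: 0 to 0.001 at the start (pulled up), 0.008 fully down at its stop, negative if pulled further up (to -0.004). It slides vertically with about 3 N of friction and stays where it is left. The cap sits on a rubber pad on the shaft: it gives about 1 mm per 2.5 N (7 mm at most) and springs back.
- knob_dome_top (a point): Round-topped dome knob, black plastic, 28 mm across, 16 mm tall. This point is the centre of its top and moves with it: 33 mm above the guitar's face when pulled up, 25 mm when down and let go. z up.
- knob_dome (a joint): How far that knob's shaft is pushed down, m: 0 to 0.001 at the start (pulled up), 0.008 fully down at its stop, negative if pulled further up (to -0.004). It slides vertically with about 3 N of friction and stays where it is left. The cap sits on a rubber pad on the shaft: it gives about 1 mm per 2.5 N (7 mm at most) and springs back.
- knob_pointer_top (a point): Pointer knob, black plastic: a raised bar 36 x 9 mm, 10 mm high, over a round foot 22 mm across. To be left pulled up. This point is the centre of its top and moves with it: 35 mm above the guitar's face when pulled up, 27 mm when down and let go. z up.
- knob_pointer (a joint): How far that knob's shaft is pushed down, m: 0 to 0.001 at the start (pulled up), 0.008 fully down at its stop, negative if pulled further up (to -0.004). It slides vertically with about 3 N of friction and stays where it is left. The cap sits on a rubber pad on the shaft: it gives about 1 mm per 2.5 N (7 mm at most) and springs back.
- jar: Small clear plastic jar with a lid, 30 mm across, 42 mm tall, loose, standing on the guitar's face next to the knobs. Origin at the centre of its underside.
- tape: Small roll of masking tape, 72 mm across, 20 mm high, lying loose on the guitar's face, on the +x side. Origin at the centre of its underside.
- sanding_block: Cork sanding block, 60 x 36 x 24 mm, lying loose on the guitar's face on the +x side near the neck end. Origin at the centre of its underside.
- flask: Amber glass bottle, 64 mm across, 190 mm tall, loose on the bench. Origin at the centre of its underside.
- tape_roll: Large roll of masking tape, 120 mm across, 25 mm high, loose on the bench. Origin at the centre of its underside.
- neck_blank: Dark wooden neck blank, 360 x 60 x 25 mm, long along its x, loose on the bench. Origin at the centre of its underside.

How it is judged:
On the way, in this order (a step that is already met when the one before it is completed fails the run):
1. the disc knob is pushed down (value of joint knob_disc above 0.0065 m), for 0.2 s.
2. then the barrel knob is pushed down (value of joint knob_barrel above 0.0065 m), for 0.2 s.
3. then the dome knob is pushed down (value of joint knob_dome above 0.0065 m), for 0.2 s.
At the end, for the whole second after the job is handed in: The disc, barrel and dome knobs are each at least 6.5 mm down of their 8 mm and stay there, the pointer knob is less than 3 mm down, and every loose thing rests within 20 mm of where it was (value of joint each of knob_disc, knob_barrel, knob_dome above 0.0065 m and value of joint knob_pointer below 0.003 m and distance of each of jar, tape, sanding_block, flask, tape_roll, neck_blank from where it was at the start of the episode below 0.02 m and linear speed of each of jar, tape, sanding_block, flask, tape_roll, neck_blank below 0.02 m/s); the robot touches nothing.
It fails at once if a knob is pushed more than 4 mm down before its turn (the one before it being at least 6.5 mm down) ((value of joint knob_disc below 0.0065 m and value of joint any of knob_barrel, knob_dome above 0.004 m) or (value of joint knob_barrel below 0.0065 m and value of joint knob_dome above 0.004 m)).
It fails at once if the pointer knob is pushed more than 3 mm down, or any knob is pulled up by more than 2 mm (value of joint knob_pointer above 0.003 m or value of joint any of knob_disc, knob_barrel, knob_dome, knob_pointer below -0.002 m).
It fails at once if a knob is pushed hard (over 20 N) (contact force between any of the fingers, the arm and knob_disc above 20 N or contact force between any of the fingers, the arm and knob_barrel above 20 N or contact force between any of the fingers, the arm and knob_dome above 20 N or contact force between any of the fingers, the arm and knob_pointer above 20 N).
It fails at once if the robot touches the guitar's body with more than 2 N (contact force between any of the arm, the fingers and guitar above 2 N).
It fails at once if a loose thing is moved more than 20 mm or lifted (distance of any of jar, tape, sanding_block, flask, tape_roll, neck_blank from where it was at the start of the episode above 0.02 m).
It also fails if it takes over 43 s, if anything falls off the work surface, if the arm or the gripper's body presses on something with over 40 N, if the wrist force passes 120 N, or if a joint passes its speed limit or range.

ROBOT

A 6-joint arm with a two-finger parallel gripper is mounted at the origin on the work surface. World frame = base frame: x ahead of the robot, y to its left, z up, the work surface at z = 0. Lengths are in m, angles in rad, forces in N, time in s.
With the tool pointing down it reaches from about 0.35 to 0.775 m from the base axis. Payload 7.3 kg.
Tool frame: the origin (TCP) lies between the finger pads; the fingertips stand 14 mm ahead of it and the grasp point (between the pads) lies 5 mm behind it; z points along the fingers, y is the line along which they close (so a half turn about z gives the same grasp; the last joint's range is limited). The gripper opens to 92 mm and grips with 3 to 60 N. Pads are 19 mm wide; open, the fingers measure 130 mm over their backs; the gripper's body (75 mm by 190 mm) begins 47 mm behind the grasp point.
Start: joints at [-1.337, 0.342, 1.524, -0, 1.275, -0.146], TCP at [0.195, -0.488, 0.241] pointing down, gripper open.
Joint ranges: [-2.53, 2.53], [-0.77, 2.02], [0.04, 2.7], [-1, 4.14], [0.28, 2.66], [-3.11, 3.11]. Speed limits (rad/s): [2.57, 2.57, 3.14, 3.14, 3.14, 3.14].

INTERFACE

Orientations are given as [roll, pitch, yaw] about the fixed x, y, z axes, in that order (R = Rz(yaw) Ry(pitch) Rx(roll)).
In Python, from cell import robot, eyes gives the robot as it stands. The module is installed in compiled form; this text tells all that it offers.
- The arm moves only by the shell command python3 -m handwheel 'ROWS' [FORCE]. ROWS is JSON, one flat list of numbers, 5 for each row, row after row: the shift along the world's x, y, z in mm, then the turn about the world's z in rad, then the opening, from 0 (shut) to 1 (fully open). In form: [x, y, z, spin, jaw, x, y, z, spin, jaw, ...]. A call has 1 to 8 rows; each row shifts and turns the commanded pose from where the row before left it; what a row does not reach is not made up. A row lasts 1/10 s, in which the tool goes at most 50 mm and 8.59 degrees, less where a joint would pass 70% of its speed; a pose out of reach is approached as far as the arm can. A call with a gripper value outside its range is refused whole. The fingers move at their own pace and stop on an object; FORCE is the grip in N (left out, the last holds). Time passes only in rows, so rows that do not move let the fingers close. It gives the time, the measured TCP pose, the force, the opening and the grip force at its end, in the units of the state.
- robot.observe(): the state, without advancing time (a new reading comes with each control period).
- eyes.read_camera(name): name is "scene" or "side" or "wrist"; returns (picture, depth): 420x560x3 uint8, blue, green, red; 420x560 float32, m along the optical axis (not along the pixel's ray), 0 where there is no reading.
- eyes.calibration(name): a dict with "fx", "fy", "cx", "cy" (pixels), "world_to_cam" (4x4, takes a point from world to camera coordinates). Camera axes: x right, y down, z forward; pixel columns grow to the right and rows downward; lengths in m; the calibration is good to about 2 mm. A picture is of the moment at which its call begins: read the wrist's pose just before it. calibration takes no time and is no camera call; for the wrist camera it gives the pose at the moment of the call.
- robot.hand_in(): hands the job in; it is judged then, once.
The state is a dict: "time": time; "qpos": joint angles; "qvel": joint speeds; "joint_efforts": joint torques, N m; "tool_pos": TCP position; "tool_rot": TCP orientation; "contact_force": force on the tool from outside, world axes, zero at the start; "torque": the same for the moment, N m; "opening": finger opening in m; "grip_force": force on a finger pad.
Only numpy, scipy, OpenCV 4.12 (cv2) and the standard library are available. Lean on these libraries where they do the work, as an engineer would, in place of code of your own. Each camera call takes 0.05 s, during which the arm holds its last target. There are 200 camera calls.

## Working session

There is one attempt and no reset: what is moved stays moved. The work goes in short steps, Python scripts to look and compute and a shell command to move; the robot and the scene stay as the last step left them, time stands still between calls to the robot, and variables do not carry over. Pictures are saved under pics/ and viewed, at most 10 in all, crops included, and the job is handed in when it is done.

```bash
mkdir -p pics
cat > h.py <<'E'
import numpy as np,cv2
from cell import robot,eyes
def grab(n):
    c=eyes.calibration(n); p,d=eyes.read_camera(n); return p,d,c
def pts(d,c):
    v,u=np.indices(d.shape); P=np.stack([(u-c['cx'])/c['fx']*d,(v-c['cy'])/c['fy']*d,d],-1)
    T=np.linalg.inv(c['world_to_cam']); return P@T[:3,:3].T+T[:3,3]
E
python3 - <<'E'
from h import *
for n in ['scene','side']:
    p,d,c=grab(n); cv2.imwrite(f'pics/{n}.png',p); np.savez(f'{n}.npz',p=p,d=d,w=pts(d,c),**c)
    print(n,np.linalg.inv(c['world_to_cam'])[:3].round(3).tolist(),c['fx'])
s=robot.observe();print(s['time'],s['tool_pos'],s['tool_rot'],s['opening'],s['contact_force'])
E
```

```text
scene [[0.329, 0.676, -0.659, 1.551], [0.944, -0.243, 0.222, -0.316], [-0.01, -0.695, -0.719, 1.133]] 398.45834527070986
side [[-0.776, -0.394, 0.493, -0.031], [-0.631, 0.481, -0.609, 0.832], [0.003, -0.783, -0.622, 0.895]] 446.2990710357311
0.1 [ 0.1945774  -0.48724327  0.2401102 ] [-3.14021101e+00 -1.89171914e-04  3.79798053e-01] 0.09190176462010602 [-1.06470666 -0.56498396  0.69964783]
```

View pics/scene.png

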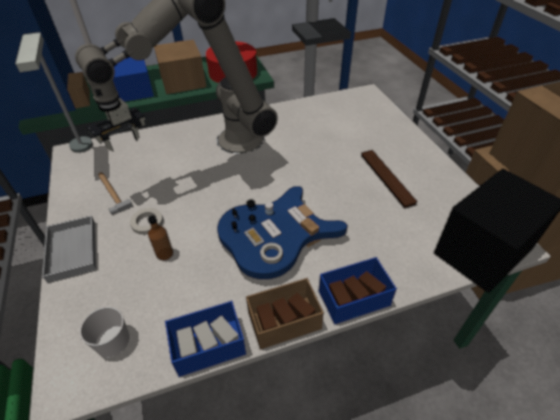

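View pics/side.png

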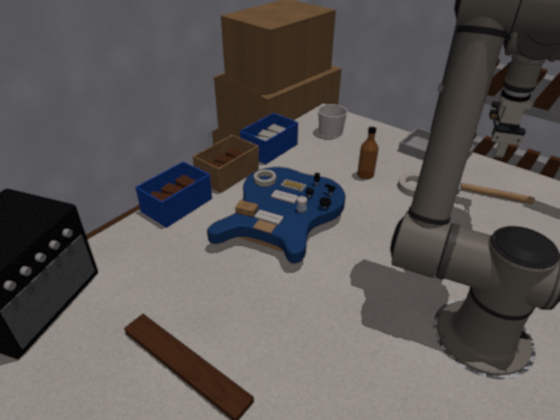

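The scene view shows the guitar near (275,235). The dark knobs are at about (250,203), (236,212), (252,218) and (234,226), with the jar at (269,209). In the side view the knobs are at about (325,190) and the jar at (302,204). Next I'll locate them through depth and crop in.

Run:
```python
from h import *
ims=[]
for n,(x0,y0,x1,y1) in dict(scene=(215,185,295,245),side=(275,160,355,220)).items():
    z=np.load(n+'.npz');p,w=z['p'],z['w']
    ims.append(cv2.resize(p[y0:y1,x0:x1],(400,300),interpolation=cv2.INTER_CUBIC))
    hsv=cv2.cvtColor(p,cv2.COLOR_BGR2HSV)
    blue=((hsv[...,1]>120)&(abs(hsv[...,0].astype(int)-110)<15))&(abs(w[...,2]-.075)<.01)&(w[...,0]>.3)&(w[...,0]<.9)
    print(n,'face z',np.median(w[blue][:,2]),w[blue].mean(0).round(3))
    m=((p.max(2)<45)&(w[...,2]>.083)&(w[...,2]<.13)).astype(np.uint8)
    m[:y0]=0;m[y1:]=0;m[:,:x0]=0;m[:,x1:]=0
    k,l,st,ce=cv2.connectedComponentsWithStats(m)
    for i in range(1,k):
        if st[i,4]<6: continue
        q=w[l==i]; print(ce[i].round(1),st[i,4],'med',np.median(q,0).round(3),'min',q.min(0).round(3),'max',q.max(0).round(3))
cv2.imwrite('pics/c1.png',np.hstack(ims))
```

```text
scene face z 0.07352314984493347 [ 0.673 -0.067  0.073]
[250.6 204. ] 45 med [ 0.541 -0.097  0.101] min [ 0.521 -0.11   0.092] max [ 0.553 -0.084  0.105]
[234.4 212.3] 26 med [ 0.562 -0.164  0.105] min [ 0.55  -0.17   0.091] max [ 0.58  -0.157  0.111]
[251.9 217.9] 37 med [ 0.609 -0.112  0.1  ] min [ 0.595 -0.122  0.084] max [ 0.617 -0.101  0.109]
[234.1 225.4] 34 med [ 0.63  -0.181  0.11 ] min [ 0.617 -0.188  0.092] max [ 0.635 -0.174  0.12 ]
side face z 0.0733400157435744 [ 0.626 -0.02   0.073]
[316.5 177.4] 41 med [ 0.616 -0.175  0.104] min [ 0.609 -0.182  0.088] max [ 0.628 -0.168  0.117]
[329.9 187.6] 51 med [ 0.555 -0.158  0.101] min [ 0.541 -0.164  0.083] max [ 0.575 -0.153  0.109]
[309.4 191.2] 44 med [ 0.594 -0.104  0.099] min [ 0.586 -0.116  0.088] max [ 0.606 -0.096  0.107]
[325.  201.7] 86 med [ 0.526 -0.09   0.101] min [ 0.512 -0.106  0.087] max [ 0.545 -0.077  0.105]
```

View pics/c1.png

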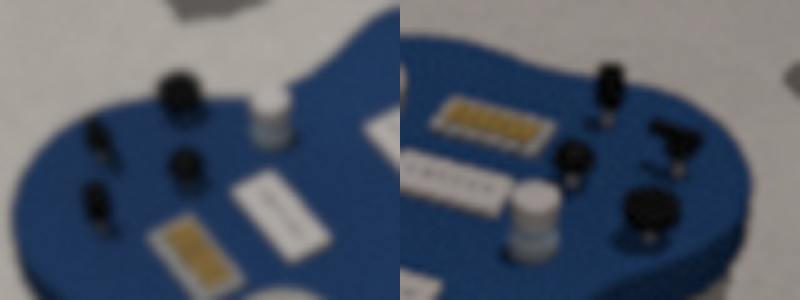

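The left crop (scene) shows the disc top centre, pointer left-centre, barrel lower left and dome at (187,165). The right crop confirms barrel, pointer, dome and disc, with the jar between the disc and the pickups. Depth gives roughly disc (0.533,-0.094), pointer (0.56,-0.162), dome (0.602,-0.108) and barrel (0.622,-0.178). I'll move above them for a wrist view.

```bash
python3 -m handwheel '[28,31,10,0,0, 28,31,10,0,0, 28,31,10,0,0, 28,31,10,0,0, 28,31,10,0,0, 28,31,10,0,0, 28,31,10,0,0, 28,31,0,0,0]'
python3 -m handwheel '[28,31,0,0,0, 28,31,0,0,0, 10,15,0,0,0, 0,0,0,0,0, 0,0,0,0,0]'
python3 - <<'E'
from h import *
p,d,c=grab('wrist'); cv2.imwrite('pics/w1.png',p); np.savez('w1.npz',p=p,d=d,w=pts(d,c),**c)
print(np.linalg.inv(c['world_to_cam'])[:3].round(3).tolist(),c['fx'])
s=robot.observe();print(s['time'],s['tool_pos'],s['tool_rot'],s['opening'],s['contact_force'])
E
```

```text
time: 0.9
tool_pos: [0.4199, -0.2384, 0.3119]
tool_rot: [3.14, -0.001, 0.38]
contact_force: [0.6, 0.4, -0.1]
opening: 0.0322
grip_force: 0.0
time: 1.4
tool_pos: [0.4844, -0.1626, 0.3104]
tool_rot: [-3.141, 0.001, 0.381]
contact_force: [-0.1, 0.6, 0.1]
opening: 0.0006
grip_force: 0.0
[[0.373, -0.882, -0.288, 0.563], [-0.928, -0.354, -0.116, -0.131], [0.001, 0.31, -0.951, 0.453]] 292.42351883398675
1.45 [ 0.48415168 -0.16312275  0.31046284] [-3.14143874e+00  8.66132699e-04  3.79521257e-01] 0.0005447033728562104 [ 0.71334487 -0.5289593  -0.04875526]
```

View pics/w1.png

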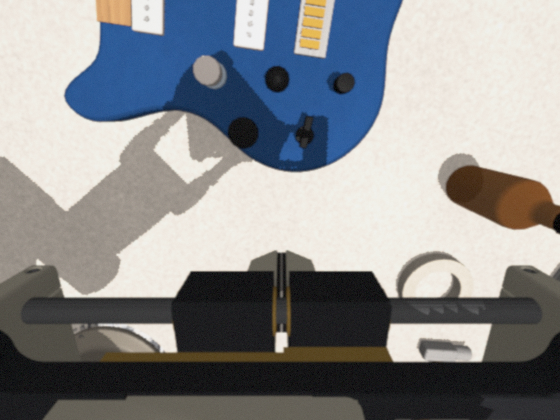

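Wrist view: disc at (243,132), dome (277,79), barrel (344,83), pointer (305,131), jar (208,70), and the shut fingertips at (282,260). Now measure the tops.

```bash
cat > m.py <<'E'
from h import *
def ray(c,u,v,z):
    T=np.linalg.inv(c['world_to_cam']); r=T[:3,:3]@[(u-c['cx'])/c['fx'],(v-c['cy'])/c['fy'],1]
    return (T[:3,3]+r*(z-T[2,3])/r[2])
TOP=dict(disc=.104,dome=.108,barrel=.118,pointer=.110,jar=.117)
def meas(c,p,w,seeds):
    for n,(u,v) in seeds.items():
        h=TOP[n]; m=((w[...,2]>h-.007)&(w[...,2]<h+.006)&((p.max(2)<60)|(n=='jar'))).astype(np.uint8)
        R=np.zeros_like(m); cv2.circle(R,(u,v),24,1,-1); m*=R
        k,l,st,ce=cv2.connectedComponentsWithStats(m)
        if k<2: print(n,'none'); continue
        i=1+np.argmax(st[1:,4]); q=w[l==i]
        (a,b),r=cv2.minEnclosingCircle(np.argwhere(l==i)[:,::-1].astype(np.float32))
        print(n,'px',ce[i].round(1),(round(a,1),round(b,1)),'ray',ray(c,*ce[i],h)[:2].round(4),'depth mean',q.mean(0).round(4),'size',np.ptp(q,0).round(3))
E
python3 - <<'E'
from m import *
z=np.load('w1.npz')
meas(z,z['p'],z['w'],dict(disc=(243,132),dome=(277,79),barrel=(344,83),pointer=(305,131),jar=(208,70)))
w=z['w']; print('face',np.median(w[100:110,290:320,2]),w[45,230])
E
```

```text
disc px [242.9 132.3] (242.7, 132.6) ray [ 0.5332 -0.0962] depth mean [ 0.533  -0.0961  0.102 ] size [0.034 0.034 0.007]
dome px [277.3  77.8] (276.5, 78.0) ray [ 0.6007 -0.112 ] depth mean [ 0.6011 -0.1118  0.104 ] size [0.023 0.021 0.007]
barrel px [344.5  82.5] (345.3, 82.9) ray [ 0.6218 -0.1798] depth mean [ 0.6222 -0.1801  0.116 ] size [0.018 0.017 0.007]
pointer px [306.  131.5] (306.5, 131.7) ray [ 0.5611 -0.1627] depth mean [ 0.561  -0.1629  0.1081] size [0.034 0.013 0.007]
jar px [207.1  70.3] (207.2, 70.3) ray [ 0.5791 -0.0421] depth mean [ 0.5791 -0.0418  0.1157] size [0.028 0.028 0.009]
face 0.07407330003006002 [ 0.61611295 -0.04717351  0.0742106 ]
```

Heights and sizes match the given values (face 74 mm, tops at the pulled-up height), and spacing to the jar and pointer is about 70 mm. So I'll go above the disc and descend.

```bash
python3 -m handwheel '[24,33,0,0,0, 24,34,-10,0,0, 0,0,-45,0,0, 0,0,-45,0,0, 0,0,-45,0,0, 0,0,-25,0,0, 0,0,0,0,0, 0,0,0,0,0]'
```

```text
time: 2.25
tool_pos: [0.5328, -0.0968, 0.1415]
tool_rot: [3.141, -0.0, 0.378]
contact_force: [1.1, -0.6, 0.2]
opening: 0.0
grip_force: 0.0
```

```bash
python3 -m handwheel '[0,0,-15,0,0, 0,0,-7,0,0, 0,0,-3,0,0, 0,0,-3,0,0, 0,0,0,0,0]'; python3 -m handwheel '[0,0,-2,0,0, 0,0,-2,0,0, 0,0,-1,0,0, 0,0,0,0,0, 0,0,0,0,0]'
```

```text
time: 2.75
tool_pos: [0.5331, -0.096, 0.1135]
tool_rot: [3.14, -0.001, 0.38]
contact_force: [-0.5, -0.6, 1.2]
opening: 0.0005
grip_force: 1.1
time: 3.25
tool_pos: [0.5331, -0.0958, 0.1082]
tool_rot: [3.141, -0.001, 0.38]
contact_force: [-0.6, -2.6, 5.7]
opening: 0.0001
grip_force: 2.5
```

```bash
python3 -m handwheel '[0,0,-1,0,0, 0,0,-1,0,0, 0,0,0,0,0, 0,0,0,0,0]'; python3 -m handwheel '[0,0,5,0,0, 0,0,30,0,0, 0,0,40,0,0, 0,0,0,0,0, 0,0,0,0,0]'
python3 - <<'E'
from m import *
import m
c=eyes.calibration('wrist');p,d=eyes.read_camera('wrist');w=pts(d,c)
for n in m.TOP:
    x=dict(disc=(.533,-.096),dome=(.601,-.112),barrel=(.622,-.18),pointer=(.561,-.163),jar=(.579,-.042))[n]
    q=c['world_to_cam']@[*x,m.TOP[n],1]; u=c['fx']*q[0]/q[2]+c['cx'];v=c['fy']*q[1]/q[2]+c['cy']
    print(n,round(u),round(v))
    if 2<u<557 and 2<v<417: print(np.median(w[int(v)-2:int(v)+3,int(u)-2:int(u)+3].reshape(-1,3),0).round(4))
E
```

```text
time: 3.65
tool_pos: [0.5332, -0.0959, 0.1066]
tool_rot: [3.14, -0.001, 0.38]
contact_force: [-2.1, -2.2, 8.7]
opening: 0.0004
grip_force: 4.3
time: 4.15
tool_pos: [0.5327, -0.0953, 0.1811]
tool_rot: [3.141, -0.001, 0.38]
contact_force: [0.0, 0.7, -0.5]
opening: 0.0004
grip_force: 0.0
disc 281 230
[ 0.5304 -0.0967  0.0946]
dome 336 159
[ 0.6012 -0.112   0.1062]
barrel 439 169
[ 0.6224 -0.1804  0.1164]
pointer 374 231
[ 0.5604 -0.1627  0.1084]
jar 234 152
[ 0.5788 -0.0417  0.1159]
```

The disc top now reads 0.0946. All readings come out about 1.6 mm low, so that matches "fully down". Force peaked near 9 N. Next is the barrel.

```bash
python3 -m handwheel '[30,-28,0,0,0, 30,-28,0,0,0, 29,-28,0,0,0, 0,0,-20,0,0, 0,0,-18,0,0, 0,0,-6,0,0, 0,0,0,0,0]'; python3 -m handwheel '[0,0,-3,0,0, 0,0,-3,0,0, 0,0,-3,0,0, 0,0,-3,0,0, 0,0,-2,0,0, 0,0,0,0,0, 0,0,0,0,0]'
```

```text
time: 4.9
tool_pos: [0.6205, -0.179, 0.1344]
tool_rot: [-3.138, 0.003, 0.38]
contact_force: [-0.6, 0.4, -0.5]
opening: 0.0002
grip_force: 0.0
time: 5.6
tool_pos: [0.622, -0.1796, 0.1231]
tool_rot: [3.141, -0.001, 0.38]
contact_force: [2.0, 1.1, 3.1]
opening: 0.0003
grip_force: 1.4
```

```bash
python3 -m handwheel '[0,0,-1,0,0, 0,0,-1,0,0, 0,0,-1,0,0, 0,0,0,0,0, 0,0,0,0,0]'
```

```text
time: 6.1
tool_pos: [0.6221, -0.1797, 0.1208]
tool_rot: [3.14, -0.001, 0.38]
contact_force: [0.8, 1.8, 7.2]
opening: 0.0003
grip_force: 4.1
```

```bash
python3 -m handwheel '[0,0,5,0,0, 0,0,25,0,0, 0,0,30,0,0, 0,0,0,0,0, 0,0,0,0,0]'
python3 - <<'E'
from m import *
import m
c=eyes.calibration('wrist');p,d=eyes.read_camera('wrist');w=pts(d,c)
for n,x in dict(disc=(.533,-.096),dome=(.601,-.112),barrel=(.622,-.18),pointer=(.561,-.163)).items():
    q=c['world_to_cam']@[*x,m.TOP[n],1]; u=c['fx']*q[0]/q[2]+c['cx'];v=c['fy']*q[1]/q[2]+c['cy']
    if 2<u<557 and 2<v<417: print(n,np.median(w[int(v)-2:int(v)+3,int(u)-2:int(u)+3].reshape(-1,3),0).round(4))
E
```

```text
time: 6.6
tool_pos: [0.6214, -0.1796, 0.1796]
tool_rot: [3.142, 0.0, 0.38]
contact_force: [-0.8, -0.3, 0.2]
opening: 0.0004
grip_force: 0.0
disc [ 0.5261 -0.0936  0.0946]
dome [ 0.6004 -0.1112  0.1059]
barrel [ 0.6188 -0.1811  0.1085]
pointer [ 0.65   -0.1536  0.2457]
```

The barrel is down (0.1085 + 0.0015 bias = 0.110). Now the dome.

```bash
python3 -m handwheel '[-10,34,0,0,0, -11,34,0,0,0, 0,0,-25,0,0, 0,0,-25,0,0, 0,0,-5,0,0, 0,0,0,0,0]'; python3 -m handwheel '[0,0,-3,0,0, 0,0,-3,0,0, 0,0,-3,0,0, 0,0,-3,0,0, 0,0,-1,0,0, 0,0,-1,0,0, 0,0,0,0,0, 0,0,0,0,0]'
```

```text
time: 7.25
tool_pos: [0.5996, -0.1114, 0.1231]
tool_rot: [-3.139, 0.003, 0.38]
contact_force: [-0.3, -0.4, -0.5]
opening: 0.0002
grip_force: 0.0
time: 8.05
tool_pos: [0.6013, -0.112, 0.1116]
tool_rot: [3.14, -0.001, 0.38]
contact_force: [0.8, -1.3, 5.4]
opening: 0.0006
grip_force: 2.9
```

```bash
python3 -m handwheel '[0,0,-1,0,0, 0,0,0,0,0, 0,0,0,0,0, 0,0,0,0,0]'; python3 -m handwheel '[0,0,5,0,0, 0,0,25,0,0, 0,0,40,0,0, 0,0,45,0,0, 0,0,45,0,0, -30,-20,40,0,0, -40,-20,0,0,0, -40,-10,0,0,0]'; python3 -m handwheel '[0,0,0,0,0, 0,0,0,0,0, 0,0,0,0,0]'
python3 - <<'E'
from m import *
c=eyes.calibration('wrist');p,d=eyes.read_camera('wrist');w=pts(d,c); cv2.imwrite('pics/w2.png',p)
for n,x in dict(disc=(.533,-.096,.096),dome=(.601,-.112,.1),barrel=(.622,-.18,.11),pointer=(.561,-.163,.11),jar=(.579,-.042,.117)).items():
    q=c['world_to_cam']@[*x,1]; u=c['fx']*q[0]/q[2]+c['cx'];v=c['fy']*q[1]/q[2]+c['cy']
    print(n,round(u),round(v),np.median(w[int(v)-1:int(v)+2,int(u)-1:int(u)+2].reshape(-1,3),0).round(4))
E
```

```text
time: 8.45
tool_pos: [0.6013, -0.112, 0.1109]
tool_rot: [3.14, -0.002, 0.38]
contact_force: [-0.3, -1.3, 7.7]
opening: 0.0004
grip_force: 3.8
time: 9.25
tool_pos: [0.4916, -0.1609, 0.3074]
tool_rot: [3.141, -0.0, 0.38]
contact_force: [-0.1, -0.3, -0.1]
opening: 0.0002
grip_force: 0.0
time: 9.55
tool_pos: [0.4934, -0.16, 0.3068]
tool_rot: [-3.141, -0.0, 0.38]
contact_force: [-0.2, -0.1, 0.0]
opening: 0.0005
grip_force: 0.0
disc 243 141 [ 0.5339 -0.0948  0.0945]
dome 277 88 [ 0.6015 -0.1112  0.0987]
barrel 342 93 [ 0.6224 -0.1795  0.1091]
pointer 305 141 [ 0.5614 -0.1625  0.108 ]
jar 206 80 [ 0.5787 -0.0408  0.1162]
```

View pics/w2.png

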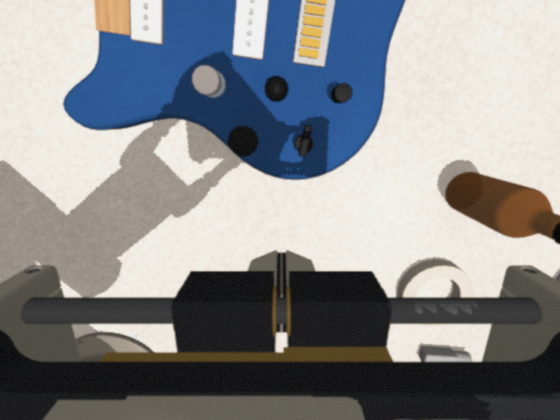

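The disc (243,141), dome (277,88) and barrel (342,93) now read at their pushed-down heights. The pointer (305,141) is still up, the jar (206,80) hasn't moved, and the arm is clear.

```bash
python3 -c "
from cell import robot
print(robot.hand_in())"
```

```text
the job is handed in; nothing more can be done
None
```

I pushed the disc, barrel and dome knobs fully down in that order, each with under 10 N. The pointer knob is still up, the jar hasn't moved, and I handed the job in at about 9.6 s; no verdict came back.

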